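# Lock the copier's touch panel and hold the calibration stylus on its mark

## Robot

A 6-joint arm with a two-finger parallel gripper is mounted at the origin on the work surface. World frame = base frame: x ahead of the robot, y to its left, z up, the work surface at z = 0. Lengths are in mm, angles in rad, forces in N, time in s.
With the tool pointing down it reaches from about 350 to 775 mm from the base axis. Payload 7.3 kg.
Tool frame: the origin (TCP) lies on the mounting face of the last link; the fingertips stand 178 mm ahead of it and the grasp point (between the pads) lies 159 mm ahead of it; z points along the fingers, y is the line along which they close (so a half turn about z gives the same grasp; the last joint's range is limited). The gripper opens to 92 mm and grips with 3 to 60 N. Pads are 19 mm wide; open, the fingers measure 130 mm over their backs; the gripper's body (75 mm by 190 mm) begins 47 mm behind the grasp point.
Start: joints at [0.958, 0.342, 1.524, -0, 1.275, -0.146], TCP at [236.246, 468.845, 404.741] pointing down, gripper open.
Joint ranges: [-2.53, 2.53], [-0.77, 2.02], [0.04, 2.7], [-1, 4.14], [0.28, 2.66], [-3.11, 3.11]. Speed limits (rad/s): [2.57, 2.57, 3.14, 3.14, 3.14, 3.14].

## Interface

Orientations are given as [roll, pitch, yaw] about the fixed x, y, z axes, in that order (R = Rz(yaw) Ry(pitch) Rx(roll)).
In Python, from plant import bot gives the robot as it stands.
- The arm moves only by the shell command python3 shift.py 'ROWS'. ROWS is a JSON list of rows, 1 to 5 of them, each of 5 numbers: the finger opening in mm, then dx, dy, dz in mm, then a turn about the tool's z in rad; each row is the pose to reach, as a shift and turn from the pose commanded when the command began, along the tool's axes at that moment; what a row does not reach only later rows make up. A row lasts 1/8 s, in which the tool goes at most 62.5 mm and 0.188 rad, less where a joint would pass 70% of its speed; a pose out of reach is approached as far as the arm can. The fingers move at their own pace and stop on an object; the grip force is fixed at half the most. Time passes only in rows, so rows that do not move let the fingers close. It prints the time, the measured TCP pose, the force, the opening and the grip force at its end.
- bot.get_obs(): the state, without advancing time (a new reading comes with each control period).
- bot.capture(name): name is "scene" or "top" or "wrist"; returns a dict with "color" (480x640x3 uint8, red, green, blue), "K" (3x3 intrinsics, pixels), "R" (3x3) and "t" (3): a world point X has camera coordinates R X + t. Camera axes: x right, y down, z forward; pixel columns grow to the right and rows downward; lengths in mm; the calibration is good to about 2 mm. A picture is of the moment at which its call begins. There is no depth.
- bot.close_job(): hands the job in; it is judged then, once.
The state is a dict: "time": time; "joint_positions": joint angles; "dq": joint speeds; "tau": joint torques, N m; "tool_pos": TCP position; "tcp_rot": TCP orientation; "contact_force": force on the tool from outside, world axes, zero at the start; "moment": the same for the moment, N m; "grip_width": finger opening in mm; "finger_force": force on a finger pad.
Only numpy, scipy, OpenCV 4.12 (cv2) and the standard library are available. Lean on these libraries where they do the work, as an engineer would, in place of code of your own. Each camera call takes 0.05 s, during which the arm holds its last target. There are 200 camera calls.

## Task

Lock the copier's touch panel for calibration: take the red-headed pin from its grey block, push it through the aligned fork and lug holes beside the panel until the head sits flush on the fork, and let go of it. Then take the blue stylus from its wooden stand and hold its tip on the orange dot, the stylus square to the tilted touch plate, pressing gently so that the sprung plate is about half way down (never a hard jab). Finish while still holding the stylus there, and leave the other things on the desk where they are.

Things in the scene. Friction and masses are not known exactly. Their poses are not given: they have to be found in the camera images.
- pin: Locking pin: steel shank 10 mm wide, 40 mm long, chamfered foot, under a red round head 24 mm wide and 24 mm tall. Origin: centre of the head's underside (seating face); z along the pin, up through the head (foot at z = -40 mm, top at +24 mm). About 50 g. Starts upright in the grey block, head resting on the block's top.
- pin_block: Fixed grey block 60 x 60 x 55 mm that holds the pin in a 14 mm upright hole at its centre, 50 mm deep. Origin: centre of its underside.
- fork_hole (a point): Centre of the hole's mouth on the fork's level top face, 48 mm above the desk; z up. Two yellow fork plates (50 x 48 mm) and the lug between them have aligned upright through holes 12.5 mm wide, mouths chamfered 2 mm; stack 28 mm deep, 20 mm free below. On the fixed bracket, 165 mm from the panel's middle, to its left (+y). Pin seated: its origin is at this point.
- stylus: Stylus: round blue barrel 16 mm wide, white grip band 90 to 140 mm above the tip, whole length 150 mm, tapered nose, black rubber tip 8 mm wide. Origin: centre of the tip's end face; z along the barrel from the tip to the other end. About 45 g. Starts upright, tip down, in the wooden stand.
- stylus_stand: Fixed wooden stand 60 x 60 x 65 mm with a 19 mm upright hole at its centre, 55 mm deep, in which the stylus stands (tip 10 mm above the desk). Origin: centre of its underside.
- panel: Black frame of the touch panel, 130 x 150 mm, on stiff friction hinges of the fixed bracket; leans 11 to 26 degrees towards the robot and keeps its lean when pressed lightly. Origin: on the hinge axis, 60 mm above the desk, under the panel's middle; z square to the touch plate, outwards (up, leaning to the robot); y along the hinge. Top of the rim at z = 30 mm.
- mark (a point): Centre of the orange dot (16 mm wide) on the white touch plate's face (112 x 132 mm; its three smaller blue dots are not used), at x = 18, y = 22 mm from the plate's middle; z square to the plate, outwards, x up the slope. Moves with the plate; at rest the face lies at z = 34 mm in the panel's frame.
- touchplate (a joint): How far the sprung touch plate is pressed in along its normal: 0 at rest, 0.010 m at its stop. Spring 0.5 N per mm with preload: about 2 N starts it, about 4.5 N at 5 mm (half way), about 7 N at the stop.
- stapler: Red and black stapler, 130 x 36 x 55 mm, bystander. Origin: centre of its underside.
- tape_roll: Amber roll of tape lying flat, 68 mm diameter, 20 mm tall, bystander. Origin: centre of its underside.
- mug: Blue mug, 80 mm diameter, 90 mm tall, bystander. Origin: centre of its underside.
- notes: Yellow note pad, 76 x 76 x 19 mm, bystander. Origin: centre of its underside.
- eraser: Blue whiteboard eraser, 50 x 120 x 32 mm, bystander. Origin: centre of its underside.
- card_box: Small cardboard card box, 60 x 95 x 41 mm, bystander. Origin: centre of its underside.

How it is judged:
By the outcome, as a careful person would: the job done as asked, in the order asked, and still so for the second after the job is handed in, while the arm keeps its last pose, push and grip.
It also fails if it takes over 58 s, if anything falls off the work surface, if the arm or the gripper's body presses on something with over 40 N, if the wrist force passes 120 N, or if a joint passes its speed limit or range.

## Working session

There is one attempt and no reset: what is moved stays moved. The work goes in short steps, Python scripts to look and compute and a shell command to move; the robot and the scene stay as the last step left them, time stands still between calls to the robot, and variables do not carry over. Pictures are saved under pics/ and viewed, at most 10 in all, crops included, and the job is handed in when it is done.

```bash
ls; mkdir -p pics
python3 - <<'E'
from plant import bot
import cv2
for n in("scene","top"):
    c=bot.capture(n); cv2.imwrite(f"pics/{n}0.png",c["color"][:,:,::-1]); print(n,c["K"].round(1).tolist(),c["R"].round(3).tolist(),c["t"].round(1).tolist())
o=bot.get_obs();print(o)
E
```

```text
pics
plant.py
shift.py
scene [[566.1, 0.0, 317.0], [0.0, 566.1, 238.0], [0.0, 0.0, 1.0]] [[0.886, 0.464, 0.002], [0.318, -0.603, -0.732], [-0.338, 0.649, -0.681]] [-489.8, -61.1, 1373.4]
top [[557.0, 0.0, 307.2], [0.0, 557.0, 238.7], [0.0, 0.0, 1.0]] [[-0.027, -1.0, 0.005], [-0.997, 0.026, -0.075], [0.075, -0.007, -0.997]] [33.6, 521.9, 1253.8]
{'time': 0.1, 'joint_positions': array([ 9.57949144e-01,  3.42703530e-01,  1.52491049e+00, -2.93713613e-05,
        1.27537966e+00, -1.45989849e-01]), 'dq': array([ 0.00011399, -0.00158022, -0.00156402,  0.00098455,  0.00197953,
        0.00023299]), 'tau': array([ 9.79253055e-04, -4.32007062e+01, -2.44691670e+01,  7.18946778e-02,
        5.26417291e-02, -7.29627686e-05]), 'tool_pos': array([236.21066316, 468.74158539, 404.09191185]), 'tcp_rot': array([-3.14020244e+00, -1.76022665e-04,  2.67474377e+00]), 'contact_force': array([ 0.09216452,  0.35851234, -0.2986783 ]), 'moment': array([ 0.0017629 , -0.05315099,  0.04073417]), 'finger_force': 0.0, 'grip_width': 91.86646870534578}
```

View pics/scene0.png

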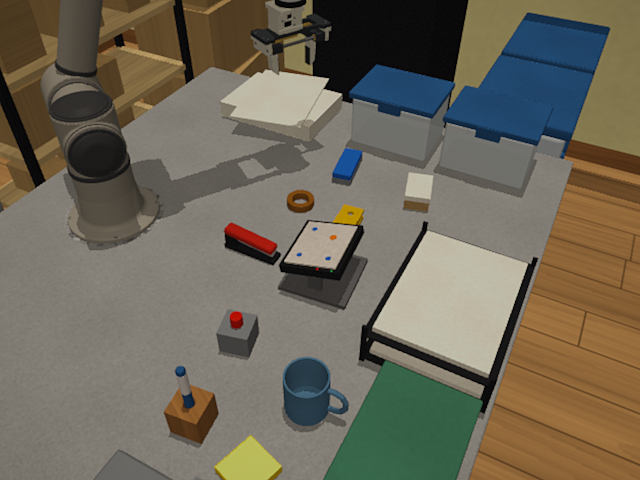

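View pics/top0.png

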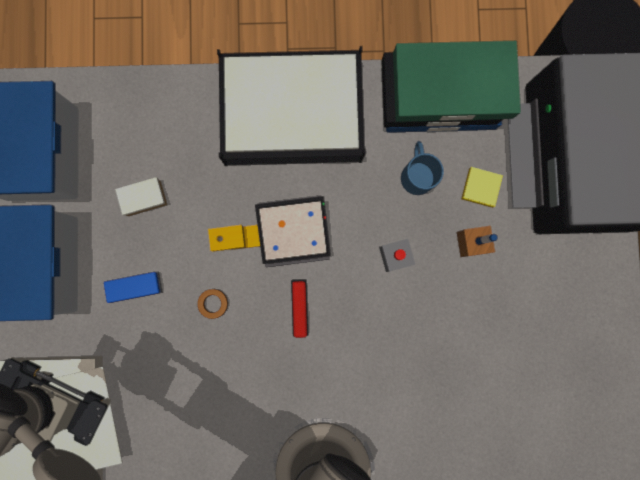

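Scene: pin head at (236,320) and stylus at (183,375) in the scene view. In the top view: pin (400,255), stylus (490,239), fork hole (220,238), orange dot (282,224), with blue dots around (310,214), (314,243) and (276,248).

```bash
cat > h.py <<'E'
from plant import bot
import cv2, numpy as np
def ray(c,uv):
    d=c["R"].T@np.linalg.solve(c["K"],[uv[0],uv[1],1.]); return -c["R"].T@c["t"],d
def onz(c,uv,z):
    o,d=ray(c,uv); return o+d*(z-o[2])/d[2]
def tri(obs):
    A=[];b=[]
    for c,uv in obs:
        o,d=ray(c,uv); d=d/np.linalg.norm(d); P=np.eye(3)-np.outer(d,d); A.append(P);b.append(P@o)
    A=np.vstack(A);b=np.hstack(b); x=np.linalg.lstsq(A,b,rcond=None)[0]; return x,np.linalg.norm(A@x-b)
def blobs(c,lo,hi,box,amin=8):
    """HSV mask blobs in box (u0,v0,u1,v1): [area,u,v]"""
    u0,v0,u1,v1=box
    h=cv2.cvtColor(c["color"],cv2.COLOR_RGB2HSV)[v0:v1,u0:u1]
    n,_,s,ce=cv2.connectedComponentsWithStats(cv2.inRange(h,np.array(lo),np.array(hi)))
    return [(int(s[i,4]),round(ce[i,0]+u0,1),round(ce[i,1]+v0,1)) for i in range(1,n) if s[i,4]>=amin]
def proj(c,X):
    p=c["K"]@(c["R"]@np.array(X,float)+c["t"]); return p[:2]/p[2]
E
python3 - <<'E'
from h import *
s=bot.capture("scene");t=bot.capture("top")
for n,c,bx in(("s",s,(270,210,370,285)),("t",t,(255,195,330,265))):
    print(n,"or",blobs(c,(5,150,120),(18,255,255),bx,5)); print(n,"bl",blobs(c,(100,110,60),(125,255,255),bx,4))
bs,bt=(215,300,255,335),(380,235,420,275)
print("red",blobs(s,(0,150,80),(5,255,255),bs),blobs(t,(0,150,80),(5,255,255),bt))
print("block",blobs(t,(0,0,40),(179,60,110),(375,235,425,280),100))
print("hole",blobs(t,(0,0,0),(179,255,110),(206,225,245,252),3))
print("fork",blobs(t,(20,150,120),(32,255,255),(200,215,262,260),50))
print("wood",blobs(t,(5,90,40),(18,255,255),(450,215,500,265),50))
b=blobs(t,(95,80,30),(120,255,255),(450,215,505,260),5);print("sty",b)
for n,c,(x0,y0,x1,y1),k in(("a",t,(440,200,520,270),5),("b",t,(195,200,265,265),6)): pass
big=lambda c,b,k:cv2.resize(c["color"][b[1]:b[3],b[0]:b[2],::-1],None,fx=k,fy=k,interpolation=2)
im=np.vstack([np.hstack([big(t,(440,210,520,270),5),big(t,(200,205,280,265),5)]),np.hstack([big(t,(260,190,340,250),5),big(s,(280,205,360,265),5)])])
cv2.imwrite("pics/m.png",im)
E
```

```text
s or [(25, np.float64(333.0), np.float64(236.8))]
s bl [(9, np.float64(314.4), np.float64(228.7)), (11, np.float64(298.6), np.float64(254.1)), (11, np.float64(327.6), np.float64(258.1))]
t or [(31, np.float64(281.4), np.float64(223.5))]
t bl [(14, np.float64(310.3), np.float64(213.5)), (14, np.float64(313.5), np.float64(242.7)), (15, np.float64(275.1), np.float64(247.5))]
red [(181, np.float64(235.9), np.float64(319.4))] [(94, np.float64(399.5), np.float64(254.4))]
block [(149, np.float64(384.2), np.float64(258.3))]
hole [(44, np.float64(241.3), np.float64(240.2)), (16, np.float64(219.4), np.float64(238.2))]
fork [(745, np.float64(225.9), np.float64(237.7)), (297, np.float64(251.5), np.float64(236.0))]
wood [(796, np.float64(474.3), np.float64(241.3))]
sty [(39, np.float64(492.8), np.float64(237.3)), (22, np.float64(478.1), np.float64(240.8))]
```

View pics/m.png

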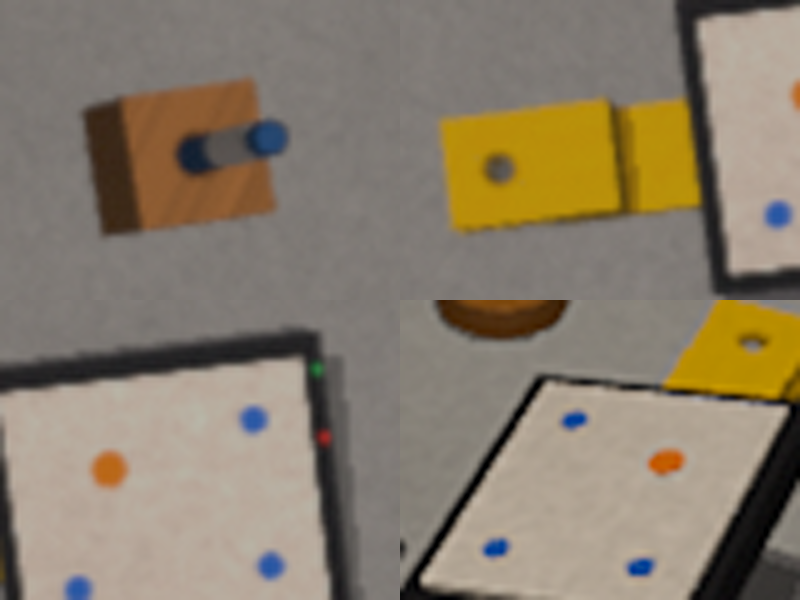

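The crop shows the stylus top at about (493.4,237.4), the fork hole at (219.6,238.5), and all four dots matched between the two views. Next I triangulate them.

Run:
```python
from h import *
np.set_printoptions(precision=1,suppress=True)
s=bot.capture("scene");t=bot.capture("top")
T=[(281.4,223.5),(310.3,213.5),(313.5,242.7),(275.1,247.5)]
S=[(333,236.8),(327.6,258.1),(298.6,254.1),(314.4,228.7)]
P=[]
for a,b in zip(T,S):
    x,e=tri([(t,a),(s,b)]);P.append(x);print(x,e)
P=np.array(P);n=np.linalg.svd(P-P.mean(0))[2][2];n*=np.sign(n[2]);print("n",n.round(3),np.degrees(np.arccos(n[2])),"hinge-yaw from n",np.degrees(np.arctan2(-n[1],-n[0])))
print("pin",onz(t,(399.5,254.4),79), tri([(t,(399.5,254.4)),(s,(235.9,319.4))]))
print("hole",onz(t,(219.6,238.5),48),tri([(t,(219.6,238.5)),(s,(350.4,213.4))]))
print("sty top",onz(t,(493.4,237.4),160),"hole",onz(t,(477.5,241),65))
# fork edge long direction (top view, upper edge px 440,120->607,100 ; stand)
a=onz(t,(208.,229),48);b=onz(t,(241.4,225),48);print("fork dir",np.degrees(np.arctan2(*(a-b)[[1,0]])))
a=onz(t,(464.6,229.5),65);b=onz(t,(490.8,225.8),65);print("stand dir",np.degrees(np.arctan2(*(a-b)[[1,0]])))
```

```text
[550.8  75.   97.2] 0.184350326725081
[570.3  12.2  99.6] 0.5197441568947668
[507.9   6.6  86.9] 0.9678324124891289
[499.8  90.   86.3] 0.7188030656175669
n [-0.2 -0.   1. ] 11.778173602136144 hinge-yaw from n 4.73780082179492
pin [ 478.6 -179.5   79. ] (array([ 478.8, -181.6,   68.1]), np.float64(0.4197596414824439))
hole [526.  215.7  48. ] (array([526.4, 216.3,  44.3]), np.float64(0.1399779445759781))
sty top [ 504.7 -358.3  160. ] hole [ 504.2 -355.4   65. ]
fork dir 95.38347981738634
stand dir 96.54317941928934
```

```bash
cat > go.py <<'E'
import sys
from h import *
from scipy.spatial.transform import Rotation as Ro
# go.py x y z yaw : delta in tool axes from measured pose to TCP target
a=list(map(float,sys.argv[1:]));o=bot.get_obs()
R=Ro.from_euler("xyz",o["tcp_rot"]).as_matrix()
d=R.T@(np.array(a[:3])-o["tool_pos"]);w=(o["tcp_rot"][2]-a[3]+np.pi)%(2*np.pi)-np.pi
print("t %.2f"%o["time"],"delta",d.round(1),"turn %.3f"%w,"pos",o["tool_pos"].round(1),"rpy",o["tcp_rot"].round(3),"F",o["contact_force"].round(1),"q6 %.2f"%o["joint_positions"][5],"w %.1f"%o["grip_width"])
E
python3 shift.py '[[92,-47,-40,0,0.17],[92,-94,-80,0,0.34],[92,-141,-120,0,0.51],[92,-188,-160,0,0.68],[92,-235,-200,0,0.85]]'
python3 go.py 478.6 -179.5 340 1.658
```

```text
time: 0.92
tool_pos: [356.4, 182.7, 405.0]
tcp_rot: [3.141, -0.0, 1.82]
contact_force: [0.9, 0.9, -0.5]
grip_width: 91.5
finger_force: 0.0
t 0.93 delta [-381.1   29.2   65. ] turn 0.162 pos [356.4 182.7 405. ] rpy [ 3.141 -0.     1.82 ] F [ 0.9  0.9 -0.5] q6 0.03 w 91.5
```

```bash
python3 shift.py '[[92,-60,5,5,0.08],[92,-120,10,15,0.16],[92,-180,15,30,0.162],[92,-240,20,45,0.162],[92,-300,24,60,0.162]]' >/dev/null
python3 go.py 478.6 -179.5 340 1.658; python3 shift.py '[[92,-40,2,2,0],[92,-81,2,3,0],[92,-81,2,3,0]]'
python3 - <<'E'
from h import *
w=bot.capture("wrist");cv2.imwrite("pics/w1.png",w["color"][:,:,::-1])
print(w["R"].round(3).tolist(),w["t"].round(1),proj(w,(478.6,-179.5,79)),blobs(w,(0,150,60),(6,255,255),(0,0,640,480),100))
E
python3 go.py 478.6 -179.5 235 1.658
```

```text
t 1.55 delta [-79.4  16.3   4.4] turn 0.004 pos [ 455.1 -101.9  344.4] rpy [3.141 0.    1.662] F [1.  1.8 1.2] q6 -0.48 w 92.0
time: 1.92
tool_pos: [464.2, -182.7, 341.3]
tcp_rot: [3.142, 0.0, 1.659]
contact_force: [0.1, 0.5, 0.1]
grip_width: 92.1
finger_force: 0.0
[[0.996, 0.088, 0.0], [0.084, -0.957, 0.278], [0.025, -0.277, -0.961]] [-446.6 -230.3  267.4] [347.39305808 245.50596256] [(1290, np.float64(347.9), np.float64(239.7))]
t 1.98 delta [  0.4  14.7 106.4] turn 0.002 pos [ 464.  -181.3  341.4] rpy [-3.141e+00 -1.000e-03  1.660e+00] F [-0.8 -0.  -0.3] q6 -0.62 w 92.2
```

View pics/w1.png

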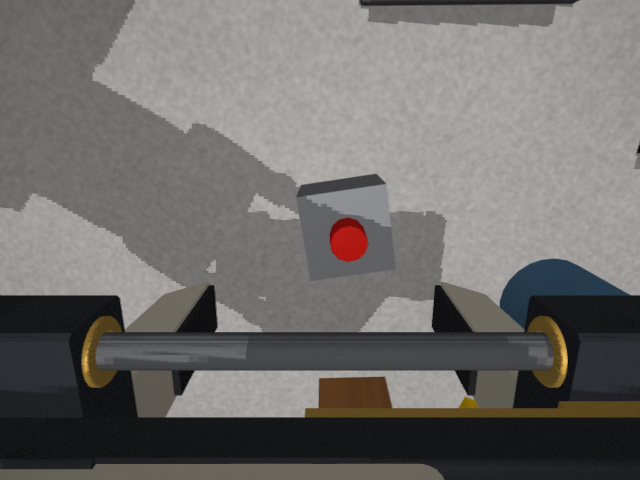

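Red head at (348,240), predicted (347,245), so the two agree to about 2 mm. Descending to grasp.

```bash
python3 shift.py '[[92,1,14.5,0,0],[92,1,14.5,50,0],[92,1,14.5,90,0],[92,1,14.5,104,0],[92,1,14.5,104,0]]'
python3 go.py 478.6 -178.7 237 1.658
```

```text
time: 2.6
tool_pos: [479.1, -177.3, 237.7]
tcp_rot: [-3.141, -0.001, 1.664]
contact_force: [-0.6, 0.7, 1.1]
grip_width: 92.0
finger_force: 0.0
t 2.60 delta [-1.3 -0.6  0.7] turn 0.006 pos [ 479.1 -177.3  237.7] rpy [-3.141e+00 -1.000e-03  1.664e+00] F [-0.6  0.7  1.1] q6 -0.60 w 92.0
```

```bash
python3 shift.py '[[15,-1.3,-0.6,0.7,0],[15,-1.3,-0.6,0.7,0],[15,-1.3,-0.6,0.7,0],[15,-1.3,-0.6,0.7,0],[15,-1.3,-0.6,0.7,0]]'
python3 shift.py '[[15,0,0,0,0],[15,0,0,0,0],[15,0,0,0,0]]'
python3 go.py 478.6 -178.7 237 1.658
```

```text
time: 3.22
tool_pos: [478.0, -179.4, 237.1]
tcp_rot: [3.141, 0.0, 1.663]
contact_force: [0.9, -0.2, 0.8]
grip_width: 46.5
finger_force: 0.0
time: 3.6
tool_pos: [478.0, -179.3, 237.0]
tcp_rot: [3.142, -0.0, 1.663]
contact_force: [0.0, -1.2, -0.5]
grip_width: 23.1
finger_force: 30.0
t 3.60 delta [ 0.6  0.6 -0. ] turn 0.005 pos [ 478.  -179.3  237. ] rpy [ 3.142 -0.     1.663] F [ 0.  -1.2 -0.5] q6 -0.60 w 23.1
```

```bash
python3 shift.py '[[15,0,0,-20,0],[15,0,0,-75,0],[15,0,0,-130,0],[15,60,0,-143,0],[15,120,0,-143,0]]' >/dev/null
python3 go.py 526 125 370 1.658; python3 shift.py '[[15,60,0,0,0],[15,115,0,0,0],[15,160,5,0,0],[15,185,12,5,0],[15,185,15,5,0]]' >/dev/null
python3 go.py 526 215.7 370 1.658
python3 - <<'E'
from h import *
w=bot.capture("wrist");cv2.imwrite("pics/w2.png",w["color"][:,:,::-1])
print(proj(w,(526,215.7,48)),blobs(w,(20,150,100),(32,255,255),(0,0,640,480),300))
E
python3 go.py 526 215.7 330 1.658
```

```text
t 4.22 delta [178.   75.4  11.5] turn 0.003 pos [466.8 -59.  381.4] rpy [3.138e+00 1.000e-03 1.661e+00] F [-0.   0.2 -1.1] q6 -0.38 w 22.8
t 4.85 delta [82.4 69.5  4.6] turn 0.008 pos [464.7 127.1 374.6] rpy [-3.141 -0.     1.666] F [-0.5 -0.7 -0.8] q6 0.01 w 23.1
[421.13752334 112.18870072] [(10360, np.float64(416.4), np.float64(144.2)), (438, np.float64(259.1), np.float64(352.2)), (509, np.float64(388.6), np.float64(352.3)), (4069, np.float64(365.9), np.float64(410.7))]
t 4.90 delta [83.5 69.  44.8] turn 0.007 pos [465.2 126.1 374.8] rpy [-3.141  0.     1.665] F [-0.2  0.3 -0.9] q6 0.01 w 22.8
```

View pics/w2.png

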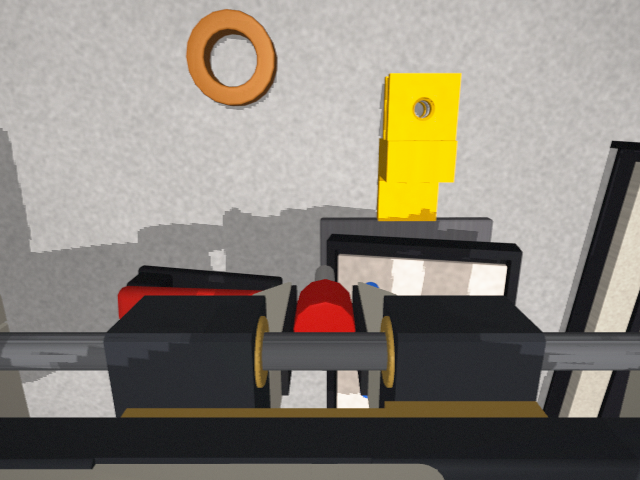

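Hole at (423,108), predicted (421,112), which is the same small bias as the pin had, so the pin-to-hole offset holds. The pin hangs upright in the grip.

```bash
python3 shift.py '[[15,40,30,0,0.007],[15,80,60,20,0.007],[15,83.8,69,60,0.007],[15,83.8,69,85,0.007],[15,83.8,69,92,0.007]]' >/dev/null
python3 go.py 525.8 216.1 280 1.658
```

```text
t 5.53 delta [1.9 0.  1.4] turn -0.003 pos [525.9 214.2 281.4] rpy [-3.138e+00  1.000e-03  1.655e+00] F [-0.5  0.9 -0.7] q6 0.17 w 23.4
```

```bash
python3 shift.py '[[15,1,0,0,0],[15,1,0,0,0]]' >/dev/null
python3 go.py 525.8 216.1 280 1.658
python3 - <<'E'
from h import *
for n,b in(("scene",(310,170,390,230)),("top",(190,205,270,265))):
    c=bot.capture(n);i=cv2.resize(c["color"][b[1]:b[3],b[0]:b[2],::-1],None,fx=5,fy=5);cv2.imwrite(f"pics/{n}2.png",i)
cv2.imwrite("pics/p2.png",np.hstack([cv2.imread("pics/scene2.png"),cv2.imread("pics/top2.png")]))
E
```

```text
t 5.78 delta [-0.1 -0.5  4.5] turn -0.003 pos [526.3 216.2 284.5] rpy [ 3.139 -0.     1.655] F [-0.7 -0.2 -0.2] q6 0.17 w 23.2
```

View pics/p2.png

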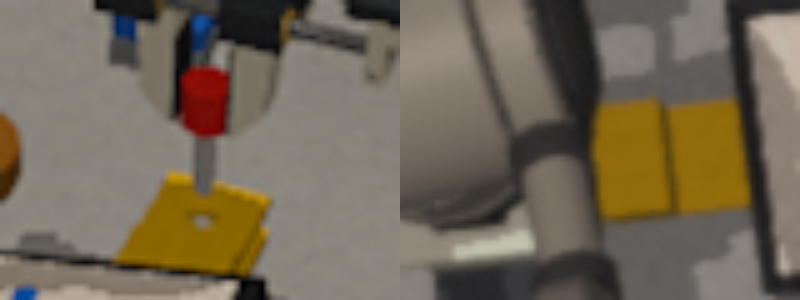

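The foot (350.6,208.6) is directly above the hole (350.4,213.6). Lowering it in steps.

```bash
python3 shift.py '[[15,0,-0.4,8,0],[15,0,-0.4,16,0],[15,0,-0.4,20,0],[15,0,-0.4,24,0],[15,0,-0.4,28,0]]'
python3 go.py 525.8 216.1 230 1.658
```

```text
time: 6.5
tool_pos: [525.6, 216.6, 254.9]
tcp_rot: [3.141, -0.0, 1.656]
contact_force: [2.0, 1.8, 0.0]
grip_width: 23.2
finger_force: 30.0
t 6.50 delta [-0.6  0.1 24.9] turn -0.002 pos [525.6 216.6 254.9] rpy [ 3.141 -0.     1.656] F [2.  1.8 0. ] q6 0.17 w 23.2
```

```bash
python3 shift.py '[[15,0,0,7,0],[15,0,0,14,0],[15,0,0,20,0],[15,0,0,23,0],[15,0,0,24,0]]'
python3 go.py 525.8 216.1 230 1.658
```

```text
time: 7.12
tool_pos: [525.7, 216.7, 231.1]
tcp_rot: [3.141, -0.0, 1.656]
contact_force: [2.5, 4.3, 3.2]
grip_width: 23.3
finger_force: 30.0
t 7.12 delta [-0.6  0.1  1.1] turn -0.002 pos [525.7 216.7 231.1] rpy [ 3.141 -0.     1.656] F [2.5 4.3 3.2] q6 0.17 w 23.3
```

```bash
python3 shift.py '[[15,0,0,1.5,0],[15,0,0,3,0],[15,0,0,3,0]]'
```

```text
time: 7.5
tool_pos: [525.6, 216.7, 229.9]
tcp_rot: [3.14, -0.001, 1.656]
contact_force: [-0.9, 3.5, 14.9]
grip_width: 22.8
finger_force: 30.0
```

Seated, with 15 N pushing up. Release, then back off.

```bash
python3 shift.py '[[80,0,0,1,0],[80,0,0,0,0],[80,0,0,0,0],[80,0,0,0,0]]'
python3 shift.py '[[80,0,0,-30,0],[80,0,0,-90,0],[80,0,0,-140,0],[80,-60,0,-150,0],[80,-120,0,-150,0]]' >/dev/null
python3 go.py 504.5 -357 400 0.087
python3 - <<'E'
from h import *
c=bot.capture("scene");i=cv2.resize(c["color"][180:240,310:390,::-1],None,fx=5,fy=5);cv2.imwrite("pics/s3.png",i)
print(blobs(c,(0,150,80),(5,255,255),(335,185,370,230)),proj(c,(526,216,60)))
E
```

```text
time: 8.0
tool_pos: [525.3, 216.3, 227.7]
tcp_rot: [-3.141, 0.0, 1.656]
contact_force: [-1.1, -0.3, -0.3]
grip_width: 58.8
finger_force: 0.0
t 8.62 delta [-448.7  -70.4  -20.6] turn 1.571 pos [535.6  96.1 379.4] rpy [3.139 0.    1.658] F [ 1.2 -0.8  0.4] q6 -0.05 w 79.9
[(90, np.float64(350.0), np.float64(207.8))] [350.45664992 208.19162381]
```

View pics/s3.png

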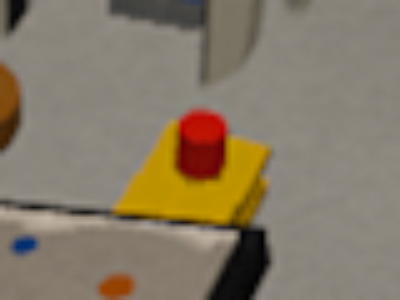

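The pin's head sits flush on the fork, at (350,208) against a predicted (350,208). Next I measure the plate's lean with the wrist camera while crossing.

```bash
cat > cap.py <<'E'
import sys,pickle
from h import *
w=bot.capture("wrist");pickle.dump(w,open(f"w_{sys.argv[1]}.pkl","wb"))
print("or",blobs(w,(5,150,120),(18,255,255),(0,0,640,400),40),"bl",blobs(w,(105,150,80),(125,255,255),(0,0,640,330),40))
cv2.imwrite(f"pics/{sys.argv[1]}.png",w["color"][:,:,::-1])
print([proj(w,p).round(0).tolist() for p in((550.8,75,97.2),(570.3,12.2,99.6),(507.9,6.6,86.9),(499.8,90,86.3))])
E
python3 shift.py '[[80,-45,0,0,0],[80,-95,0,0,0],[80,-150,0,0,0],[80,-150,0,0,0],[80,-150,0,0,0]]' >/dev/null
python3 cap.py a
python3 shift.py '[[80,-45,0,0,0],[80,-90,0,0,0],[80,-100,0,0,0],[80,-100,0,0,0]]' >/dev/null
python3 cap.py b
python3 go.py 504.5 -357 400 0.087
```

```text
or [(631, np.float64(348.3), np.float64(26.5))] bl [(67, np.float64(264.3), np.float64(1.9)), (277, np.float64(370.5), np.float64(140.2)), (240, np.float64(271.2), np.float64(140.7))]
[[347.0, 31.0], [369.0, 145.0], [270.0, 144.0], [263.0, -1.0]]
or [] bl [(110, np.float64(579.4), np.float64(279.7))]
[[349.0, -183.0], [373.0, -41.0], [263.0, -32.0], [254.0, -214.0]]
t 9.90 delta [-201.   -70.   -22.3] turn 1.570 pos [ 556.9 -150.8  377.9] rpy [-3.141e+00 -1.000e-03  1.657e+00] F [-0.8 -0.  -0.3] q6 -0.48 w 80.1
```

```bash
python3 shift.py '[[80,60,10,0,0],[80,120,20,0,0],[80,160,20,0,0],[80,180,20,0,0],[80,180,20,0,0]]' >/dev/null
python3 cap.py c
python3 shift.py '[[80,-25,0,0,0],[80,-55,0,0,0],[80,-55,0,0,0],[80,-55,0,0,0]]' >/dev/null
python3 cap.py d
python3 go.py 504.5 -357 400 0.087
```

```text
or [(470, np.float64(314.7), np.float64(168.4))] bl [(238, np.float64(238.7), np.float64(136.1)), (186, np.float64(246.9), np.float64(259.4)), (209, np.float64(336.5), np.float64(265.0))]
[[314.0, 172.0], [335.0, 268.0], [245.0, 262.0], [237.0, 139.0]]
or [(573, np.float64(313.6), np.float64(70.9))] bl [(299, np.float64(232.6), np.float64(38.7)), (221, np.float64(242.3), np.float64(177.7)), (254, np.float64(337.2), np.float64(179.1))]
[[312.0, 75.0], [336.0, 183.0], [241.0, 181.0], [231.0, 43.0]]
t 11.12 delta [-324.4  -89.2  -22.1] turn 1.568 pos [566.1 -26.2 378. ] rpy [-3.141 -0.     1.655] F [-0.1  0.6 -0.6] q6 -0.27 w 79.8
```

Run:
```python
from h import *
import pickle
np.set_printoptions(precision=2,suppress=True)
W={k:pickle.load(open(f"w_{k}.pkl","rb")) for k in"acd"}
uv={"a":[(348.3,26.5),(370.5,140.2),(271.2,140.7),None],"c":[(314.7,168.4),(336.5,265),(246.9,259.4),(238.7,136.1)],"d":[(313.6,70.9),(337.2,179.1),(242.3,177.7),(232.6,38.7)]}
def lean(P):
    n=np.linalg.svd(P-P.mean(0))[2][2];n*=np.sign(n[2]);print(P,"n",n,np.degrees(np.arccos(n[2])),"az",np.degrees(np.arctan2(-n[1],-n[0])))
for ks in("acd","cd"):
    lean(np.array([tri([(W[k],uv[k][i]) for k in ks if uv[k][i]])[0] for i in range(4)]))
P=np.array([[550.8,75,97.2],[570.3,12.2,99.6],[507.9,6.6,86.9],[499.8,90,86.3]])
print([np.linalg.norm(P[i]-P[0]) for i in(1,2,3)])
# single view+layout: hinge geometry, lean from ray-plane intersection: dot spacings per lean vs top view
t=bot.capture("top");T=[(281.4,223.5),(310.3,213.5),(313.5,242.7),(275.1,247.5)]
O=np.array([541.5,51.4,60]);a=np.radians(5.2)
for L in(8,10,12,14,16):
    l=np.radians(L);n=np.array([-np.sin(l)*np.cos(a),-np.sin(l)*np.sin(a),np.cos(l)]);p0=O+34*n
    out=[]
    for C,U in((W["c"],uv["c"]),(W["d"],uv["d"]),(t,T)):
        Q=[]
        for u in U:
            o,d=ray(C,u);Q.append(o+d*((p0-o)@n)/(d@n))
        Q=np.array(Q);out+=[*[np.linalg.norm(Q[i]-Q[0]) for i in(1,2,3)],np.linalg.norm(Q[1]-Q[2]),np.linalg.norm(Q[3]-Q[2])]
    print(L,np.array(out))
```

```text
[[551.34  77.14  97.86]
 [571.02  15.03 100.97]
 [508.97   8.95  87.47]
 [500.96  92.23  87.78]] n [-0.21 -0.02  0.98] 12.03782369186752 az 5.833061001185569
[[551.36  77.14  98.03]
 [571.03  15.04 101.  ]
 [509.11   9.07  87.89]
 [500.96  92.23  87.78]] n [-0.21 -0.02  0.98] 11.88431129822288 az 5.166894232410957
[np.float64(65.80159572533177), np.float64(81.39447155673412), np.float64(54.266103600682385)]
8 [66.04 79.63 52.86 62.65 83.13 65.8  80.24 52.53 62.59 83.12 65.82 80.67
 53.58 63.39 83.52]
10 [65.72 80.31 53.3  63.19 83.48 65.59 80.61 53.12 63.13 83.47 65.78 80.75
 53.73 63.54 83.6 ]
12 [65.39 81.02 53.81 63.81 83.82 65.38 81.02 53.77 63.76 83.83 65.74 80.88
 53.94 63.76 83.68]
14 [65.05 81.78 54.38 64.52 84.17 65.15 81.47 54.49 64.47 84.17 65.7  81.04
 54.2  64.06 83.75]
16 [64.7  82.58 55.03 65.34 84.51 64.91 81.96 55.28 65.27 84.52 65.66 81.24
 54.53 64.44 83.82]
```

Lean is 12.0° with azimuth 5.3°, and both methods agree. Going to the stylus.

```bash
python3 shift.py '[[80,-55,-15,0,0.17],[80,-110,-30,0,0.34],[80,-165,-45,0,0.51],[80,-220,-60,0,0.68],[80,-275,-75,0,0.85]]' >/dev/null
python3 go.py 504.5 -356.5 378 0.092
```

```text
t 11.80 delta [-42.3  26.9   0.2] turn 0.709 pos [ 514.6 -307.4  378.2] rpy [ 3.141 -0.     0.801] F [0.7 1.  1. ] q6 0.10 w 79.5
```

```bash
python3 shift.py '[[80,-30,10,0,0.18],[80,-42,27,0,0.36],[80,-42,27,0,0.54],[80,-42,27,0,0.709],[80,-42,27,0,0.709]]' >/dev/null
python3 go.py 504.5 -356.5 284 0.092
python3 - <<'E'
from h import *
w=bot.capture("wrist");cv2.imwrite("pics/w4.png",w["color"][:,:,::-1])
print(proj(w,(504.5,-358.3,160)),proj(w,(504.5,-356.5,160)),blobs(w,(95,80,30),(122,255,255),(200,50,450,330),50))
E
```

```text
t 12.43 delta [-1.1  1.6 93.9] turn 0.007 pos [ 505.5 -354.8  377.9] rpy [-3.141  0.     0.099] F [ 0.3 -0.5  0.3] q6 0.74 w 80.1
[332.71996208 275.3537279 ] [329.2589027  275.03295019] [(120, np.float64(209.0), np.float64(52.4)), (279, np.float64(328.7), np.float64(222.9)), (727, np.float64(330.4), np.float64(268.4))]
```

View pics/w4.png

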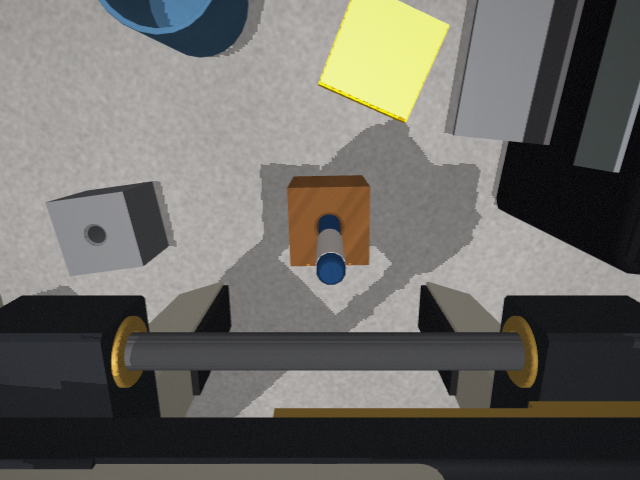

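The stylus (top at (330,268)) is centred between the open fingers. Descending and gripping at 115 mm above the tip.

```bash
python3 shift.py '[[80,-1,1.5,10,0.007],[80,-1,1.5,50,0.007],[80,-1,1.5,85,0.007],[80,-1,1.5,94,0.007],[40,-1,1.5,94,0.007]]' >/dev/null
python3 shift.py '[[5,0,0,0,0],[5,0,0,0,0],[5,0,0,0,0],[5,0,0,0,0],[5,0,0,0,0]]'
python3 shift.py '[[5,0,0,0,0],[5,0,0,0,0]]'
python3 go.py 504.5 -356.5 284 0.092
```

```text
time: 13.72
tool_pos: [504.3, -356.9, 284.1]
tcp_rot: [3.142, -0.0, 0.09]
contact_force: [0.5, 0.2, 0.3]
grip_width: 24.6
finger_force: 0.0
time: 13.98
tool_pos: [504.3, -356.9, 284.0]
tcp_rot: [-3.141, -0.0, 0.09]
contact_force: [0.8, -0.3, 0.2]
grip_width: 15.4
finger_force: 30.0
t 13.97 delta [ 0.2 -0.3 -0. ] turn -0.002 pos [ 504.3 -356.9  284. ] rpy [-3.141 -0.     0.09 ] F [ 0.8 -0.3  0.2] q6 0.74 w 15.4
```

```bash
python3 shift.py '[[5,0,0,-10,0],[5,0,0,-22,0],[5,0,0,-35,0],[5,0,0,-35,0]]'
python3 shift.py '[[5,-3,0,0,0],[5,-6,0,0,0],[5,-9,0,0,0],[5,-12,0,0,0],[5,-12,0,0,0]]'
python3 go.py 504.3 -356.9 319 0.09
```

```text
time: 14.48
tool_pos: [504.6, -357.1, 320.9]
tcp_rot: [3.139, -0.002, 0.09]
contact_force: [-0.1, -0.7, -0.0]
grip_width: 15.3
finger_force: 30.0
time: 15.1
tool_pos: [492.9, -358.0, 319.3]
tcp_rot: [3.141, -0.003, 0.09]
contact_force: [5.7, 0.4, 0.4]
grip_width: 15.0
finger_force: 30.0
t 15.10 delta [11.4 -0.1  0.3] turn -0.000 pos [ 492.9 -358.   319.3] rpy [ 3.141e+00 -3.000e-03  9.000e-02] F [5.7 0.4 0.4] q6 0.73 w 15.0
```

```bash
python3 shift.py '[[5,-3,0,0,0],[5,-6,0,0,0],[5,-9,0,0,0],[5,-11,0,0,0],[5,-11,0,0,0]]'
python3 shift.py '[[5,0,0,-15,0],[5,0,0,-40,0],[5,0,0,-90,0],[5,0,0,-90,0],[5,0,0,-90,0]]'
cat > st.py <<'E'
from h import *
from scipy.spatial.transform import Rotation as Ro
import sys
ims=[]
for n in("scene","wrist"):
    c=bot.capture(n);o=bot.get_obs();R=Ro.from_euler("xyz",o["tcp_rot"]).as_matrix();g=o["tool_pos"]+R@[0,0,159]
    u=proj(c,g) if n=="scene" else np.array([330,260]); 
    x0,y0=int(np.clip(u[0]-40,0,560)),int(np.clip(u[1]-40,0,400)); k=5
    if n=="wrist": x0,y0,k=130,0,1
    b=c["color"][y0:y0+(80 if k==5 else 400),x0:x0+(80 if k==5 else 400),::-1]
    ims.append(cv2.resize(b,(400,400),interpolation=2))
    print(n,"off",x0,y0,"scale",k)
    for a in(0,8,12,16,20):
        r=np.radians(a);tip=g+R@[115*np.sin(r),0,115*np.cos(r)];print(a,proj(c,tip).round(1),end=" ")
    print()
cv2.imwrite(f"pics/{sys.argv[1]}.png",np.hstack(ims))
E
python3 st.py v1
```

```text
time: 15.72
tool_pos: [482.0, -359.1, 319.0]
tcp_rot: [3.141, -0.003, 0.089]
contact_force: [4.9, 0.1, -0.8]
grip_width: 15.6
finger_force: 30.0
time: 16.35
tool_pos: [481.0, -358.8, 408.6]
tcp_rot: [-3.141, 0.001, 0.09]
contact_force: [-0.9, -0.4, -0.8]
grip_width: 15.3
finger_force: 30.0
scene off 116 285 scale 5
0 [170.1 371.7] 8 [178.8 374.6] 12 [183.  375.8] 16 [187.1 376.8] 20 [191.1 377.5] 
wrist off 130 0 scale 1
0 [325.7 242. ] 8 [325.7 218.4] 12 [325.7 206.6] 16 [325.7 194.8] 20 [325.7 183. ]
```

View pics/v1.png

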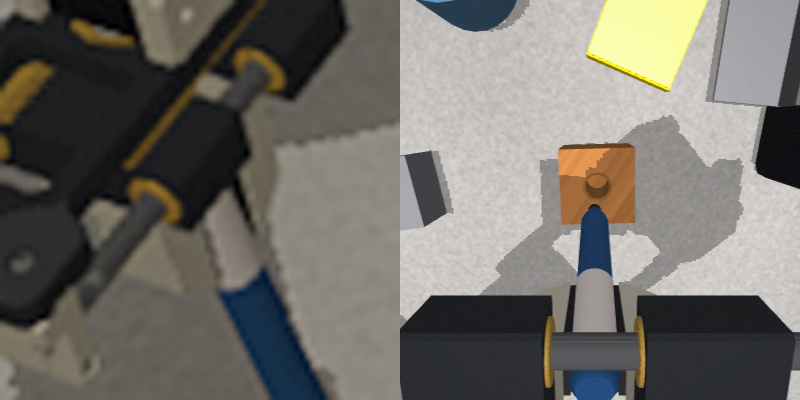

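The stylus has pivoted in the grip, with its tip in the wrist view at about (325,208). I measure the tilt from its axis direction in the scene view.

```bash
cat > tilt.py <<'E'
from h import *
from scipy.spatial.transform import Rotation as Ro
from scipy.optimize import brentq
def tilt():
    c=bot.capture("scene");o=bot.get_obs();R=Ro.from_euler("xyz",o["tcp_rot"]).as_matrix();g=o["tool_pos"]+R@[0,0,159]
    ax=lambda a,s:proj(c,g+R@(s*np.array([np.sin(a),0,np.cos(a)])))
    u=ax(np.radians(10),65).astype(int)
    x0,y0=u-np.array([30,30]);h=cv2.cvtColor(c["color"],cv2.COLOR_RGB2HSV)[y0:y0+60,x0:x0+60]
    m=cv2.inRange(h,np.array((98,120,40)),np.array((122,255,255)))
    n,l,s,ce=cv2.connectedComponentsWithStats(m);i=1+np.argmax(s[1:,4]);p=np.argwhere(l==i)[:,::-1].astype(np.float32)
    vx,vy,px,py=cv2.fitLine(p,cv2.DIST_L2,0,.01,.01).ravel();e=(p-[px,py])@np.array([vx,vy])
    th=np.arctan2(vy,vx)%np.pi
    f=lambda a:(lambda d:(np.arctan2(d[1],d[0])%np.pi)-th)(ax(a,95)-ax(a,35))
    a=brentq(f,-.3,.6)
    print("area",s[i,4],"len px",np.ptp(e),"end-ctr",(px+x0,py+y0),"pred ctr",ax(a,65),"img angle",np.degrees(th),"TILT deg",np.degrees(a))
tilt()
w=bot.capture("wrist");g=cv2.cvtColor(w["color"],cv2.COLOR_RGB2HSV)
print("wrist blue",[b for b in blobs(w,(100,120,30),(122,255,255),(250,100,420,330),200)])
gr=w["color"].max(2)[195:225,315:340];print("dark rows",[(195+r,int((gr[r]<45).sum())) for r in range(30)])
E
python3 tilt.py
```

```text
area 334 len px 36.747467 end-ctr (np.float64(171.84131813049316), np.float64(357.2514953613281)) pred ctr [170.05376176 354.77031011] img angle 64.377396 TILT deg 8.837494196643862
wrist blue [(1673, np.float64(324.2), np.float64(241.6))]
dark rows [(195, 0), (196, 0), (197, 0), (198, 0), (199, 0), (200, 0), (201, 0), (202, 0), (203, 0), (204, 3), (205, 7), (206, 9), (207, 2), (208, 1), (209, 0), (210, 0), (211, 0), (212, 0), (213, 0), (214, 0), (215, 0), (216, 0), (217, 0), (218, 0), (219, 0), (220, 0), (221, 0), (222, 0), (223, 0), (224, 0)]
```

Estimates are 8.8° to 10°, so about 2.5° more is needed. Re-entering the hole and pushing 4–5 mm further.

```bash
python3 shift.py '[[5,3,0,10,0],[5,3,0,50,0],[5,3,0,75,0],[5,3,0,89,0],[5,3,0,89,0]]'
python3 shift.py '[[5,-3,0,0,0],[5,-5,0,0,0],[5,-6.5,0,0,0],[5,-6.5,0,0,0]]'
python3 shift.py '[[5,0,0,-15,0],[5,0,0,-40,0],[5,0,0,-90,0],[5,0,0,-90,0],[5,0,0,-90,0]]'
python3 tilt.py
```

```text
time: 17.18
tool_pos: [484.6, -358.7, 319.2]
tcp_rot: [-3.141, 0.0, 0.09]
contact_force: [0.3, -0.1, 0.5]
grip_width: 15.1
finger_force: 30.0
time: 17.68
tool_pos: [478.6, -359.3, 321.3]
tcp_rot: [3.139, -0.004, 0.09]
contact_force: [5.6, 1.1, -1.8]
grip_width: 15.4
finger_force: 30.0
time: 18.3
tool_pos: [477.4, -359.1, 410.3]
tcp_rot: [3.142, 0.0, 0.09]
contact_force: [-0.6, 0.2, -0.7]
grip_width: 15.3
finger_force: 30.0
area 345 len px 38.039436 end-ctr (np.float64(170.13912963867188), np.float64(355.93333435058594)) pred ctr [168.62153169 353.56678278] img angle 63.089428 TILT deg 10.253544878411587
wrist blue [(1730, np.float64(324.2), np.float64(239.7))]
dark rows [(195, 0), (196, 0), (197, 0), (198, 0), (199, 0), (200, 0), (201, 1), (202, 7), (203, 9), (204, 3), (205, 1), (206, 0), (207, 0), (208, 0), (209, 0), (210, 0), (211, 0), (212, 0), (213, 0), (214, 0), (215, 0), (216, 0), (217, 0), (218, 0), (219, 0), (220, 0), (221, 0), (222, 0), (223, 0), (224, 0)]
```

```bash
python3 shift.py '[[5,4,0,10,0],[5,4,0,50,0],[5,4,0,75,0],[5,4,0,90,0],[5,4,0,90,0]]' >/dev/null
python3 shift.py '[[5,-3,0,0,0],[5,-5,0,0,0],[5,-7.5,0,0,0],[5,-7.5,0,0,0]]'
python3 shift.py '[[5,0,0,-15,0],[5,0,0,-40,0],[5,0,0,-90,0],[5,0,0,-90,0],[5,0,0,-90,0]]'
python3 tilt.py
```

```text
time: 19.52
tool_pos: [475.0, -359.6, 321.4]
tcp_rot: [3.14, -0.004, 0.09]
contact_force: [5.3, -0.3, -1.0]
grip_width: 15.7
finger_force: 30.0
time: 20.15
tool_pos: [473.9, -359.4, 410.4]
tcp_rot: [-3.142, 0.001, 0.09]
contact_force: [-0.5, -0.6, -0.7]
grip_width: 15.4
finger_force: 30.0
area 356 len px 39.52894 end-ctr (np.float64(169.36516952514648), np.float64(355.12640380859375)) pred ctr [167.40501291 352.95566143] img angle 61.931973 TILT deg 11.52160744545067
wrist blue [(1837, np.float64(324.2), np.float64(235.9))]
dark rows [(195, 0), (196, 6), (197, 9), (198, 4), (199, 2), (200, 0), (201, 0), (202, 0), (203, 0), (204, 0), (205, 0), (206, 0), (207, 0), (208, 0), (209, 0), (210, 0), (211, 0), (212, 0), (213, 0), (214, 0), (215, 0), (216, 0), (217, 0), (218, 0), (219, 0), (220, 0), (221, 0), (222, 0), (223, 0), (224, 0)]
```

Tilt is now about 12° on both measures, as wanted. Moving over the panel.

```bash
python3 shift.py '[[5,6,-30,0,0],[5,15,-80,0,0],[5,26,-130,0,0],[5,38,-190,0,0],[5,50,-250,0,0]]' >/dev/null
python3 go.py 520.7 72.8 405 0.0925
python3 shift.py '[[5,10,-55,0,0],[5,20,-110,0,0],[5,30,-150,0,0],[5,35,-173,0,0],[5,35,-176,0,0]]' >/dev/null
python3 go.py 520.7 72.8 398 0.0925
python3 tilt.py
python3 - <<'E'
from h import *
w=bot.capture("wrist");print("or",blobs(w,(5,150,120),(18,255,255),(200,60,450,330),30),proj(w,(550.7,75.5,97.3)))
E
```

```text
t 20.88 delta [  34.9 -174.8    4.1] turn -0.003 pos [ 501.5 -104.4  409. ] rpy [-3.141e+00  2.000e-03  8.900e-02] F [ 0.5 -0.2 -0.4] q6 1.13 w 15.2
t 21.50 delta [-0.   0.8 11. ] turn -0.000 pos [520.7  73.6 409. ] rpy [-3.141e+00  2.000e-03  9.200e-02] F [-0.6 -0.8 -0.2] q6 1.47 w 15.5
area 199 len px 33.421112 end-ctr (np.float64(327.67336654663086), np.float64(202.61809158325195)) pred ctr [326.2634645  201.00060572] img angle 77.18166 TILT deg 12.408750976571673
wrist blue [(1838, np.float64(324.3), np.float64(236.0))]
dark rows [(195, 0), (196, 6), (197, 8), (198, 4), (199, 2), (200, 0), (201, 0), (202, 0), (203, 0), (204, 0), (205, 0), (206, 0), (207, 0), (208, 0), (209, 0), (210, 0), (211, 0), (212, 0), (213, 0), (214, 0), (215, 0), (216, 0), (217, 0), (218, 0), (219, 0), (220, 0), (221, 0), (222, 0), (223, 0), (224, 0)]
or [(357, np.float64(322.5), np.float64(184.8))] [324.71191677 186.1061991 ]
```

```bash
python3 shift.py '[[5,1,0.5,6,0],[5,2,0.5,15,0],[5,3.5,0.5,24,0],[5,4.5,0.5,32,0],[5,4.5,0.5,32,0]]'
python3 go.py 526.9 73.4 368.8 0.0925
python3 - <<'E'
from h import *
c=bot.capture("scene");w=bot.capture("wrist")
a=cv2.resize(c["color"][205:265,295:365,::-1],(400,343),interpolation=2);b=cv2.resize(w["color"][130:301,225:425,::-1],(400,342),interpolation=2)
cv2.imwrite("pics/f1.png",np.hstack([a[:342],b]))
print(proj(c,(550.7,75.5,97.3)),proj(w,(550.7,75.5,97.3)),blobs(c,(5,150,100),(18,255,255),(315,220,350,250),3),blobs(w,(5,150,100),(18,255,255),(225,100,425,300),10))
E
```

```text
time: 22.28
tool_pos: [525.4, 72.2, 377.1]
tcp_rot: [-3.141, 0.002, 0.09]
contact_force: [0.2, 0.5, -1.4]
grip_width: 15.7
finger_force: 30.0
t 22.27 delta [ 1.6 -1.1  8.3] turn -0.003 pos [525.4  72.2 377.1] rpy [-3.141e+00  2.000e-03  9.000e-02] F [ 0.2  0.5 -1.4] q6 1.47 w 15.7
[333.11704834 236.57837317] [324.23051834 201.38096073] [(25, np.float64(333.0), np.float64(237.0))] [(223, np.float64(319.8), np.float64(196.1))]
```

View pics/f1.png

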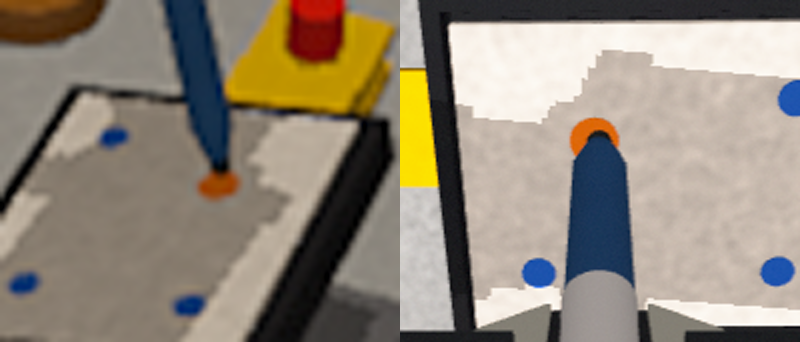

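The tip is 5–8 mm above the dot and about 1.2 mm off sideways. I'll correct that and approach along the normal.

```bash
python3 shift.py '[[5,0.2,-1.2,0.5,0],[5,0.4,-1.2,2,0],[5,0.8,-1.2,4,0],[5,1.0,-1.2,5,0],[5,1.0,-1.2,5,0]]'
python3 shift.py '[[5,0.2,0,1,0],[5,0.4,0,2,0],[5,0.4,0,2,0],[5,0.4,0,2,0]]'
cat > f.py <<'E'
from h import *
F=[];P=[]
for i in range(5):
    bot.capture("top");o=bot.get_obs();F.append(o["contact_force"]);P.append(o["tool_pos"])
n=np.array([-.207,-.019,.978]);F=np.mean(F,0);P=np.mean(P,0)
print(o["time"],"F",F.round(2),"Fn %.2f"%(F@n),"P",P.round(2),"Pn %.2f"%((P-[526.9,73.4,368.8])@n))
E
python3 f.py
```

```text
time: 23.0
tool_pos: [526.3, 73.5, 372.9]
tcp_rot: [-3.142, 0.0, 0.09]
contact_force: [-1.0, -0.1, -0.9]
grip_width: 15.6
finger_force: 30.0
time: 23.5
tool_pos: [526.7, 73.6, 371.0]
tcp_rot: [-3.141, -0.0, 0.09]
contact_force: [0.2, -0.1, -0.8]
grip_width: 15.7
finger_force: 30.0
23.75 F [-0.59 -0.21 -0.62] Fn -0.48 P [526.74  73.55 371.06] Pn 2.24
```

Baseline Fn is about -0.5 N in free air. Continuing in 1 mm steps.

```bash
python3 shift.py '[[5,0.1,0,0.5,0],[5,0.2,0,1,0],[5,0.2,0,1,0]]'>/dev/null; python3 f.py
python3 shift.py '[[5,0.1,0,0.5,0],[5,0.2,0,1,0],[5,0.2,0,1,0]]'>/dev/null; python3 f.py
python3 shift.py '[[5,0.1,0,0.5,0],[5,0.2,0,1,0],[5,0.2,0,1,0]]'>/dev/null; python3 f.py
python3 shift.py '[[5,0.1,0,0.5,0],[5,0.2,0,1,0],[5,0.2,0,1,0]]'>/dev/null; python3 f.py
```

```text
24.375 F [-0.35  0.31 -0.58] Fn -0.50 P [526.94  73.56 370.02] Pn 1.19
25.0 F [-0.36 -0.05  0.1 ] Fn 0.18 P [527.13  73.58 369.07] Pn 0.21
25.625 F [-0.33 -0.46  1.44] Fn 1.49 P [527.33  73.61 368.09] Pn -0.78
26.25 F [-0.3  -0.14  2.38] Fn 2.40 P [527.54  73.62 367.06] Pn -1.84
```

```bash
python3 shift.py '[[5,0.1,0,0.5,0],[5,0.2,0,1,0],[5,0.3,0,1.5,0],[5,0.4,0,2,0],[5,0.4,0,2,0]]'>/dev/null; python3 f.py
python3 shift.py '[[5,0.1,0,0.5,0],[5,0.25,0,1.2,0],[5,0.25,0,1.2,0],[5,0.25,0,1.2,0]]'>/dev/null; python3 f.py; python3 tilt.py
```

```text
27.125 F [-0.91 -0.16  2.78] Fn 2.91 P [527.94  73.65 365.08] Pn -3.86
27.875 F [-0.93 -0.01  4.08] Fn 4.18 P [528.17  73.68 363.86] Pn -5.10
area 185 len px 31.339956 end-ctr (np.float64(330.90270233154297), np.float64(221.2864875793457)) pred ctr [329.53443144 219.35716473] img angle 77.27507 TILT deg 12.13445876231938
wrist blue [(1838, np.float64(324.2), np.float64(236.0))]
dark rows [(195, 0), (196, 5), (197, 9), (198, 4), (199, 2), (200, 0), (201, 0), (202, 0), (203, 0), (204, 0), (205, 0), (206, 0), (207, 0), (208, 0), (209, 0), (210, 0), (211, 0), (212, 0), (213, 0), (214, 0), (215, 0), (216, 0), (217, 0), (218, 0), (219, 0), (220, 0), (221, 0), (222, 0), (223, 0), (224, 0)]
```

```bash
python3 - <<'E'
from h import *
w=bot.capture("wrist");g=cv2.cvtColor(w["color"],cv2.COLOR_RGB2HSV)
m=cv2.inRange(g,np.array((5,150,100)),np.array((18,255,255)))[150:260,270:380];p=np.argwhere(m);print("orange bbox v,u",p.min(0)+[150,270],p.max(0)+[150,270])
d=np.argwhere(w["color"].max(2)[190:206,305:345]<45)+[190,305];print("tip dark bbox",d.min(0),d.max(0))
E
python3 f.py
```

```text
orange bbox v,u [194 311] [208 335]
tip dark bbox [196 319] [199 329]
28.275 F [-1.06 -0.06  3.49] Fn 3.64 P [528.19  73.68 363.83] Pn -5.13
```

The tip is centred sideways but about 2.8 mm up-slope of the dot's centre. I'll lift off, shift down-slope and press again at the same depth.

```bash
python3 shift.py '[[5,-0.6,0,-3,0],[5,-1.5,0,-7,0],[5,-3,0,-6.7,0],[5,-4.2,0,-6.4,0],[5,-4.2,0,-6.4,0]]'>/dev/null; python3 f.py
python3 shift.py '[[5,0.4,0,2,0],[5,0.6,0,3,0],[5,0.8,0,4,0],[5,1.0,0,5,0],[5,1.0,0,5,0]]'>/dev/null
python3 shift.py '[[5,0.2,0,1,0],[5,0.4,0,2,0],[5,0.4,0,2,0],[5,0.4,0,2,0]]'>/dev/null; python3 f.py
python3 tilt.py|head -1
python3 - <<'E'
from h import *
w=bot.capture("wrist");g=cv2.cvtColor(w["color"],cv2.COLOR_RGB2HSV)
m=cv2.inRange(g,np.array((5,150,100)),np.array((18,255,255)))[150:260,270:380];p=np.argwhere(m);print("orange bbox v,u",p.min(0)+[150,270],p.max(0)+[150,270])
E
```

```text
29.15 F [ 0.14 -0.35 -0.65] Fn -0.65 P [523.99  73.29 370.09] Pn 1.87
30.525 F [-0.64  0.12  4.17] Fn 4.21 P [525.42  73.42 363.3 ] Pn -5.07
area 185 len px 31.482746 end-ctr (np.float64(329.63243103027344), np.float64(221.02162170410156)) pred ctr [328.35561931 219.24690659] img angle 76.958984 TILT deg 12.348072600684505
orange bbox v,u [190 311] [207 335]
```

The tip's far rim is at row 196 and the dot's edge at row 190, so the two are concentric. Force over baseline is about 4.8 N and tilt about 12°.

```bash
python3 -c "
from plant import bot
print(bot.close_job())"
```

```text
the job is handed in; nothing more can be done
None
```

I handed the job in at about 30.6 s: the pin is seated flush in the fork and released, and the stylus is held about square (12°) on the orange dot, with the plate about half way down (about 4.8 N, estimated from force and travel).

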